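# Pull down the parts locker's hatch with the hook pole

### The arm

A 6-joint arm with a two-finger parallel gripper is mounted at the origin on a cart in front of the work surface, level with it; the furniture and walls round the work are solid. World frame = base frame: x ahead of the robot, y to its left, z up, the work surface at z = 0. Lengths are in m, angles in rad, forces in N, time in s.
With the tool pointing down it reaches from about 0.3 to 0.875 m from the base axis. Payload 6.4 kg.
Tool frame: the origin (TCP) lies midway between the tips of the shut fingers; the grasp point (between the pads) lies ctrl.grip_point_offset behind it (ctrl.grip_point_offset is the distance from the TCP to the grasp point, in m); z points along the fingers, y is the direction in which the jaws open and shut (so a half turn about z gives the same grasp; the last joint's range is limited). The gripper opens to 85 mm and grips with 20 to 120 N. Pads are 22 mm wide; open, the fingers measure 114 mm over their backs; the gripper's body (76 mm by 85 mm) begins 54 mm behind the grasp point. The pads swing forward as they close: fully open they stand 13 mm farther back than shut.
Start: joints at [-1.422, 0.181, 1.607, -0, 1.354, -0.206], TCP at [0.2, -0.539, 0.231] pointing down, gripper open.
Joint ranges: [-2.99, 2.99], [-0.89, 2.07], [0.3, 2.58], [-1.14, 4.28], [0, 2.63], [-3.12, 3.12]. Speed limits (rad/s): [2.57, 2.57, 3.01, 3.14, 3.14, 3.14].

### API

Orientations are given as a unit quaternion [w, x, y, z].
In Python, from bench import ctrl, viewer gives the robot as it stands.
- The arm moves only by the shell command python3 -m handwheel 'ROWS' [OPENING]. ROWS is JSON, a list of rows, each an object with "travel": the shift along the tool's x, y, z as a fraction of full scale, a list of three; "dr": the turn, a rotation vector about the tool's x, y, z as a fraction of full scale, a list of three. A call has 1 to 20 rows; each row shifts and turns the pose as measured when the row begins, along the tool's axes as they then stand; what a row does not reach is not made up. Full scale, the value 1, is 150 mm for a shift and 30 degrees for a turn. A row lasts 1/12 s, in which the tool goes at most 41.7 mm and 7.16 degrees, less where a joint would pass 70% of its speed; a pose out of reach is approached as far as the arm can. A call with a number of a shift or a turn outside -1 to 1 is refused whole. A call with a gripper value outside its range is refused whole. OPENING is the opening, from -1 (shut) to 1 (fully open), set as the call begins (- or left out, the last holds). The fingers move at their own pace and stop on an object; the grip force is fixed at half the most. Time passes only in rows, so rows that do not move let the fingers close. It gives the time, the measured TCP pose, the force and the opening at its end, in the units of the state.
- ctrl.get_obs(): the state, without advancing time (a new reading comes with each control period).
- viewer.camera(name): name is "scene" or "top" or "wrist"; returns the picture (400x640x3 uint8, red, green, blue); there is no depth.
- viewer.get_calibration(name): a dict with "camera_matrix" (3x3 intrinsics, pixels), "R" (3x3) and "t" (3): a world point X has camera coordinates R X + t. Camera axes: x right, y down, z forward; pixel columns grow to the right and rows downward; lengths in m; the calibration is good to about 2 mm. A picture is of the moment at which its call begins: read the wrist's pose just before it. get_calibration takes no time and is no camera call; for the wrist camera it gives the pose at the moment of the call.
- ctrl.hand_in(): hands the job in, once; it reports no verdict.
The state is a dict: "time_s": time; "q": joint angles; "dq": joint speeds; "joint_efforts": joint torques, N m; "eef_pos": TCP position; "eef_rot": TCP orientation; "wrist_force": force on the tool from outside, world axes, zero at the start; "torque": the same for the moment, N m; "opening": opening from 0.0 (shut) to 1.0 (fully open).
Only numpy, scipy, OpenCV 4.12 (cv2) and the standard library are available. Lean on these libraries where they do the work, as an engineer would, in place of code of your own. Each camera call takes 0.05 s, during which the arm holds its last target. There are 200 camera calls.

### The job

Take the hook pole from its cradle, slip its hook into the eye on the raised locker's hatch and swing the hatch down until it rests on its stop, then keep pulling there with about 14 N for a second so that it is well home (never more than 20 N on the hatch). Then unhook and lay the pole back in its cradle as it lay, leaving the hatch down. Touch the hatch only with the pole, and leave the things standing about undisturbed.

Things in the scene. Friction and masses are not known exactly. Their poses are not given: they have to be found in the camera images.
- pole: Hook pole, 0.16 kg: wooden handle 20 x 20 mm from 120 mm behind the origin to 45 mm ahead, then an 8 mm steel shaft whose axis ends 125 mm ahead, where a straight 6 mm hook goes off sideways for 31 mm. Origin on the axis, where to grip; x along the shaft to the hook, y as the hook points, z up as it lies.
- hook (a point): The point on the axis of the pole's bent tip, 15 mm out from the shaft's axis: this belongs in the centre of the eye. Axes as the pole's.
- eye (a point): Centre of the eye, a steel ring on edge on the hatch's front: wire 5 mm, clear opening 16 mm, its hole along y (parallel to the hinge), so the hook goes in sideways, toward +y. It is 85 mm from the hinge axis along the hatch and 26 mm out from it; nothing is near sideways. y along the hinge, z up along the hatch, -x out of its front.
- hatch_hinge (a point): Middle of the hinge axis at the hatch's lower edge, 190 mm above the table, fixed on the locker. x level into the locker, y along the hinge (left), z up. Hold the pole level along this x to hook in; the ring turns about the hook, so the pole can stay so throughout.
- hatch (a joint): Angle (rad) of the hatch, a grey panel 186 wide x 128 mm high on a grey box on legs, on a stiff friction hinge. 0 = shut, leaning 0.5 back from upright; grows as its top swings toward the robot and down, to a firm stop at 1.25. Stays where left; swinging it takes about 3 to 8 N at the eye. When down, its upper edge overhangs the hook: draw that clear before lifting.
- cradle: Fixed wooden cradle, a 210 x 60 mm plate with two open-topped forks 95 mm behind and 78 mm ahead of its origin, 26 and 16 mm wide inside with flared mouths reaching 27 mm above the pole's axis; origin on the table under the grip point, x along the pole toward the hook, z up.
- seat (a point): Where the pole's origin lies when the pole lies in the cradle: 70 mm above the cradle's origin. Axes as the cradle's.
- jar: Bystander: jar with black cap, 51 mm wide, 95 mm high; origin at its underside.
- spring: Bystander: coil spring, 43 mm wide, 50 mm high; origin at its underside.
- tin: Bystander: flat black tin, 82 mm wide, 42 mm high; origin at its underside.
- piston: Bystander: piston, 76 mm wide, 66 mm high; origin at its underside.

How it is judged:
By the outcome, as a careful person would: the job done as asked, in the order asked, and still so for the second after the job is handed in, with the robot touching nothing.
It also fails if it takes over 72 s, if anything falls off the work surface, if the arm or the gripper's body presses on something with over 40 N, if the wrist force passes 120 N, or if a joint passes its speed limit or range.

## Working session

There is one attempt and no reset: what is moved stays moved. The work goes in short steps, Python scripts to look and compute and a shell command to move; the robot and the scene stay as the last step left them, time stands still between calls to the robot, and variables do not carry over. Pictures are saved under pics/ and viewed, about 8 in all and at most 12, crops included, and the job is handed in when it is done.

```bash
ls; mkdir -p pics; python3 - <<'E'
from bench import ctrl, viewer
import cv2, numpy as np
print(ctrl.get_obs()); print(ctrl.grip_point_offset)
for n in ("scene","top","wrist"):
    c=viewer.get_calibration(n); print(n,np.round(c["camera_matrix"],1).tolist(),np.round(c["R"],3).tolist(),np.round(c["t"],3).tolist())
    im=viewer.camera(n); cv2.imwrite(f"pics/{n}0.png",im[:,:,::-1])
E
```

```text
pics
{'time_s': 0.0, 'q': array([-1.42229870e+00,  1.81560138e-01,  1.60800351e+00, -7.71621445e-06,
        1.35380292e+00, -2.06282394e-01]), 'dq': array([-0.00110652, -0.00017126,  0.00038901, -0.00071828,  0.00059082,
        0.00040289]), 'joint_efforts': array([-8.24445469e-04, -4.44867611e+01, -3.51343739e+01, -3.15536226e-04,
        9.40412952e-03, -2.31351868e-05]), 'eef_pos': array([ 0.19968583, -0.53862289,  0.23037559]), 'eef_rot': array([-8.86691689e-04,  9.84307072e-01,  1.76461898e-01,  2.18572996e-05]), 'wrist_force': array([0.16586562, 0.55023073, 1.32840232]), 'torque': array([-0.05869595, -0.0133946 ,  0.00706443]), 'opening': 0.9954119800477367}
0.0187
scene [[440.0, 0.0, 313.7], [0.0, 440.0, 197.9], [0.0, 0.0, 1.0]] [[1.0, 0.02, -0.015], [0.002, -0.674, -0.738], [-0.024, 0.738, -0.674]] [-0.57, 0.235, 1.282]
top [[458.1, 0.0, 316.3], [0.0, 458.1, 195.6], [0.0, 0.0, 1.0]] [[-0.004, -1.0, -0.008], [-0.999, 0.005, -0.053], [0.054, 0.008, -0.999]] [0.197, 0.566, 1.186]
wrist [[324.2, 0.0, 316.4], [0.0, 324.2, 199.5], [0.0, 0.0, 1.0]] [[0.348, -0.937, -0.002], [-0.892, -0.332, 0.306], [-0.288, -0.105, -0.952]] [-0.574, -0.04, 0.38]
```

View pics/scene0.png

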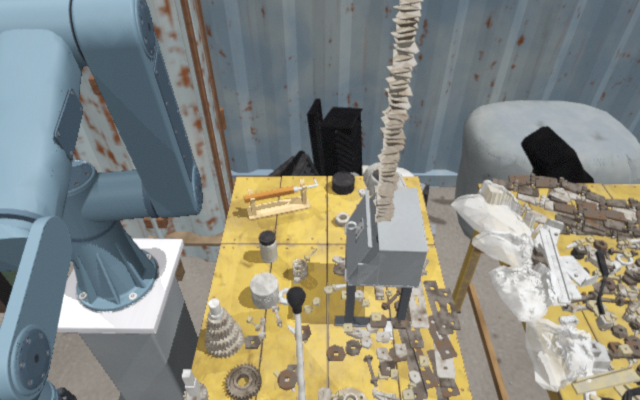

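View pics/top0.png

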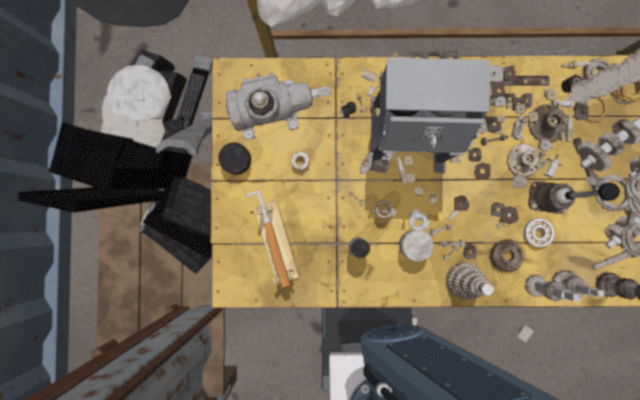

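The scene shows the locker mid-right, with the pole in its cradle at far left, near the tin at (343,183). In the top view the handle runs from (283,287) to (263,210), the hook is at about (257,193) pointing left (+y), and the hatch and eye are at about (433,135). I'll zoom in on those two.

```bash
python3 - <<'E'
import cv2, numpy as np
t=cv2.imread("pics/top0.png"); s=cv2.imread("pics/scene0.png")
f=lambda im,x,y,w,h,k:cv2.resize(im[y:y+h,x:x+w],None,fx=k,fy=k,interpolation=cv2.INTER_CUBIC)
a=f(t,235,180,80,120,5); b=f(t,370,50,130,120,3)   # 400x600 ; 390x360
c=f(s,330,180,100,100,2.4)
o=np.zeros((600,800,3),np.uint8);o[:600,:400]=a;o[:360,400:790]=b;o[360:600,400:640]=c
cv2.imwrite("pics/crop1.png",o)
cv2.imwrite("pics/crop2.png",np.vstack([f(s,235,170,110,60,7)[:, :770],]))
E
```

```text
(no output)
```

View pics/crop1.png

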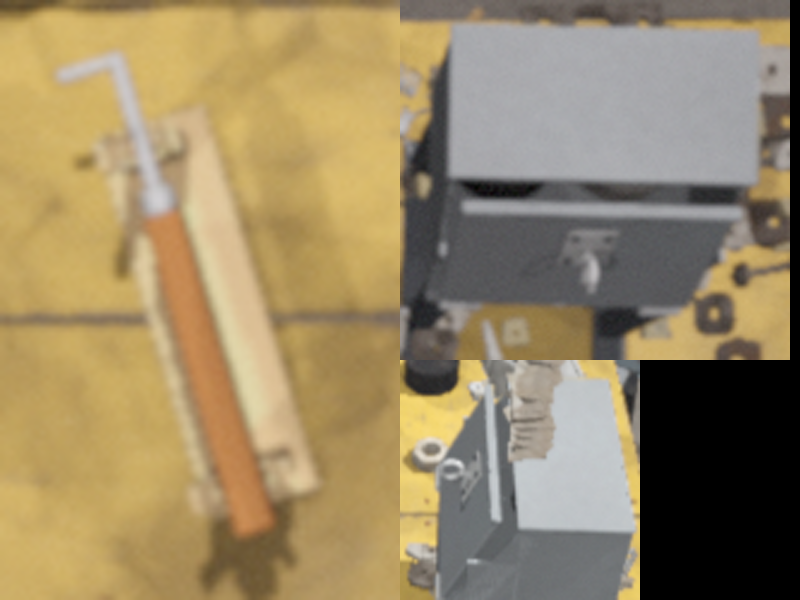

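View pics/crop2.png

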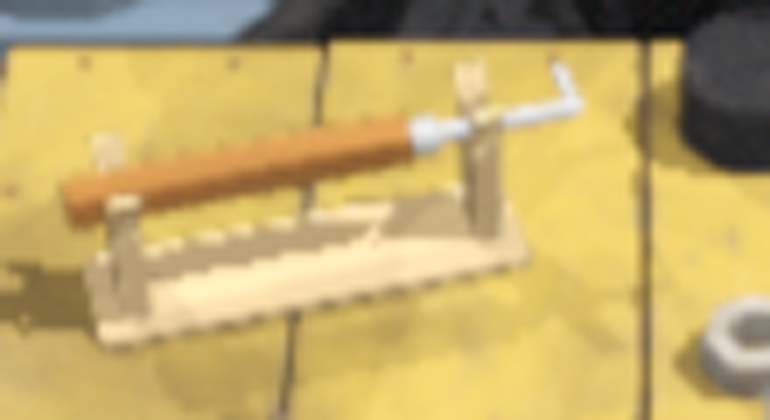

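```bash
cat > h.py <<'E'
import numpy as np
from bench import ctrl, viewer
C={n:viewer.get_calibration(n) for n in("scene","top")}
def ray(c,p):
    if isinstance(c,str): c=C[c]
    K,R,t=(np.array(c[k]) for k in("camera_matrix","R","t"))
    d=R.T@np.linalg.inv(K)@[p[0],p[1],1]; return -R.T@t,d/np.linalg.norm(d)
def plane(c,p,z):
    o,d=ray(c,p); return o+d*(z-o[2])/d[2]
def tri(*obs):
    A=np.zeros((3,3));b=np.zeros(3);L=[]
    for c,p in obs:
        o,d=ray(c,p);M=np.eye(3)-np.outer(d,d);A+=M;b+=M@o;L.append((o,M))
    X=np.linalg.solve(A,b); return X,max(np.linalg.norm(M@(X-o)) for o,M in L)
def proj(c,X):
    if isinstance(c,str): c=C[c]
    p=np.array(c["camera_matrix"])@(np.array(c["R"])@X+c["t"]); return p[:2]/p[2]
E
python3 - <<'E'
from h import *
import cv2
np.set_printoptions(precision=4,suppress=True)
T=lambda a,b:tri(("top",a),("scene",b))
print("ring",T((433.3,140.7),(351.7,225.4)))
l=T((390.7,119),(366.7,190.4));r=T((484,121),(369.6,246.7));print("hatch top",l,r,np.linalg.norm(l[0]-r[0]))
d=l[0]-r[0];print("yaw",np.arctan2(-d[0],d[1]))
for n,a,b in(("rear",(285.6,285),(247.1,198.6)),("corner",(258.4,192.4),(317.1,184.7)),("tip",(247.4,195),(315.2,179.7))):print(n,T(a,b))
for n,a,z in(("rear",(285.6,285),.08),("front",(267.6,222.6),.08),("corner",(258.4,192.4),.074),("tip",(247.4,195),.073)):print(n,plane("top",a,z))
# handle by colour
im=cv2.imread("pics/top0.png");hsv=cv2.cvtColor(im,cv2.COLOR_BGR2HSV)
m=cv2.inRange(hsv,(5,120,80),(16,255,255));m[:, :240]=0;m[:,310:]=0;m[:190]=0;m[300:]=0
n,l,s,c=cv2.connectedComponentsWithStats(m);i=1+np.argmax(s[1:,4]);print(s[i])
pts=np.argwhere(l==i)[:,::-1];w=np.array([plane("top",p,.08)[:2] for p in pts.astype(float)])
print(cv2.minAreaRect(w.astype(np.float32)*1000))
mu=w.mean(0);e=np.linalg.eigh(np.cov((w-mu).T))[1][:,1];e*=np.sign(e[0]);q=(w-mu)@e
print("handle centre",mu,"yaw",np.arctan2(e[1],e[0]),"origin@",mu+e*.0375,q.min(),q.max())
E
```

```text
ring (array([ 0.6649, -0.0496,  0.2775]), np.float64(0.0001237654212726065))
hatch top (array([0.7044, 0.0421, 0.3071]), np.float64(0.00020884917579262372)) (array([ 0.6983, -0.1434,  0.3087]), np.float64(0.0003620477358984755)) 0.1856006133255454
yaw -0.03304956660115118
rear (array([0.3458, 0.2711, 0.0687]), np.float64(0.003521294324537034))
corner (array([0.5742, 0.3388, 0.0702]), np.float64(0.00134239595320715))
tip (array([0.5677, 0.3667, 0.0686]), np.float64(0.0010746593743353996))
rear [0.3439 0.2699 0.08  ]
front [0.4972 0.3144 0.08  ]
corner [0.5727 0.3382 0.074 ]
tip [0.5663 0.3659 0.073 ]
[264 222  27  66 537]
((417.1540832519531, 293.8587646484375), (164.03269958496094, 24.875621795654297), 18.188138961791992)
handle centre [0.4146 0.2917] yaw 0.2932929791257153 origin@ [0.4505 0.3026] -0.07896963009581615 0.08530739729446966
```

```bash
cat >> h.py <<'E'
from scipy.spatial.transform import Rotation as Ro
def go(target,yaw):
    """remaining shift/turn (full-scale units, tool axes) to TCP target, tool down with tool x at yaw"""
    o=ctrl.get_obs();R=Ro.from_quat(np.roll(o["eef_rot"],-1))
    G=Ro.from_matrix(np.c_[[np.cos(yaw),np.sin(yaw),0],[np.sin(yaw),-np.cos(yaw),0],[0,0,-1]])
    sh=R.inv().apply(np.array(target)-o["eef_pos"])/.15; dr=(R.inv()*G).as_rotvec()/np.radians(30)
    print("pos",o["eef_pos"].round(4),"shift",sh.round(4),"turn",dr.round(4),"F",o["wrist_force"].round(2),"t",round(o["time_s"],2))
E
python3 -m handwheel '[{"travel":[0,0,-0.2],"dr":[0,0,0]},{"travel":[0,0,-0.2],"dr":[0,0,0]},{"travel":[0.16,-0.21,0],"dr":[0,0,0]},{"travel":[0.16,-0.21,0],"dr":[0,0,0]},{"travel":[0.16,-0.21,0],"dr":[0,0,0]},{"travel":[0.16,-0.21,0],"dr":[0,0,0]},{"travel":[0.16,-0.21,0],"dr":[0,0,0]},{"travel":[0.16,-0.21,0],"dr":[0,0,0]},{"travel":[0.16,-0.21,0],"dr":[0,0,0]},{"travel":[0.16,-0.21,0],"dr":[0,0,0]},{"travel":[0.16,-0.21,0],"dr":[0,0,0]},{"travel":[0.16,-0.21,0],"dr":[0,0,0]},{"travel":[0.16,-0.21,0],"dr":[0,0,0]},{"travel":[0.16,-0.21,0],"dr":[0,0,0]},{"travel":[0.16,-0.21,0],"dr":[0,0,0]},{"travel":[0.16,-0.21,0],"dr":[0,0,0]}]' 1
python3 -c "
from h import *
go([.454,.303,.2],.293)"
```

```text
time_s: 1.48
eef_pos: [0.3639, 0.009, 0.2916]
eef_rot: [-0.002, 0.986, 0.168, 0.002]
wrist_force: [1.2, -0.2, 0.9]
opening: 1.004
pos [0.3639 0.009  0.2916] shift [ 1.2128 -1.6481  0.6222] turn [-0.0067 -0.0096  0.0853] F [ 1.17 -0.24  0.88] t 1.48
```

```bash
python3 -m handwheel '[{"travel":[0.15,-0.206,0],"dr":[0,0,0.02]},{"travel":[0.15,-0.206,0],"dr":[0,0,0.02]},{"travel":[0.15,-0.206,0],"dr":[0,0,0.02]},{"travel":[0.15,-0.206,0.05],"dr":[0,0,0.02]},{"travel":[0.15,-0.206,0.1],"dr":[0,0,0]},{"travel":[0.15,-0.206,0.1],"dr":[0,0,0]},{"travel":[0.15,-0.206,0.1],"dr":[0,0,0]},{"travel":[0.08,-0.12,0.1],"dr":[0,0,0]},{"travel":[0.04,-0.06,0.05],"dr":[0,0,0]},{"travel":[0,0,0],"dr":[0,0,0]},{"travel":[0,0,0],"dr":[0,0,0]}]' 1
python3 - <<'E'
from h import *
import cv2
go([.454,.303,.2],.293)
c=viewer.get_calibration("wrist");im=viewer.camera("wrist")[:,:,::-1].copy();cv2.imwrite("pics/w1.png",im)
print(proj(c,[.454,.303,.08]),proj(c,[.5735,.339,.07]))
E
```

```text
time_s: 2.4
eef_pos: [0.4557, 0.3155, 0.2158]
eef_rot: [-0.002, 0.988, 0.153, 0.004]
wrist_force: [0.1, -0.3, -0.2]
opening: 1.004
pos [0.4557 0.3155 0.2158] shift [-0.0372  0.0761  0.1049] turn [-0.0036 -0.0175  0.0265] F [ 0.05 -0.28 -0.24] t 2.4
[329.81173816 195.14700402] [333.61054378  44.54798347]
```

View pics/w1.png

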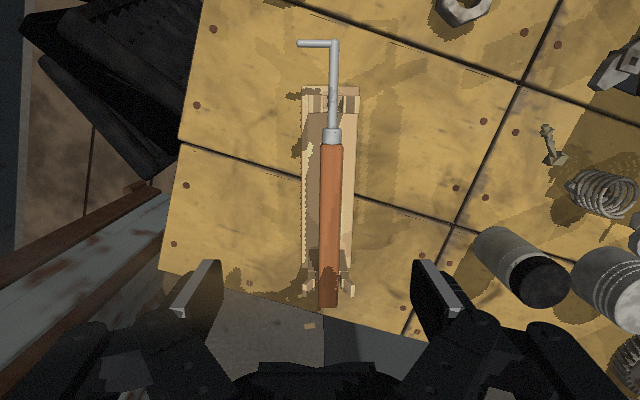

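The wrist view shows the pole lying nearly vertical in the picture: corner at (335,43), handle from (332,143) to (328,306), hook tip at (299,43). Next I measure it by colour.

```bash
python3 - <<'E'
from h import *
import cv2
c=viewer.get_calibration("wrist");im=cv2.imread("pics/w1.png");hsv=cv2.cvtColor(im,cv2.COLOR_BGR2HSV)
m=cv2.inRange(hsv,(4,120,60),(15,255,255));m[:,:300]=0;m[:,360:]=0;m[:120]=0
n,l,s,_=cv2.connectedComponentsWithStats(m);i=1+np.argmax(s[1:,4]);print(s[i])
P=np.array([[np.where(l[r]==i)[0].mean(),r] for r in range(150,300,5)])
w=np.array([plane(c,p,.08)[:2] for p in P]);k,b=np.polyfit(w[:,0],w[:,1],1);y=np.arctan(k);e=np.array([np.cos(y),np.sin(y)])
f=plane(c,(332,143.5),.08)[:2];r=plane(c,(328,307),.08)[:2];co=plane(c,(335,43),.07)[:2]
print("yaw",y,"len",np.linalg.norm(f-r),"corner",co)
for n,p,d in(("f",f,-.045),("r",r,.12),("corner",co,-.125+.004)):
    q=p+d*e;print(n,q,"line y at x",k*q[0]+b)
go([.454,.303,.12],y)
E
```

```text
[ 318  144   25  164 3457]
yaw 0.29404145406148746 len 0.1636286518618408 corner [0.57489479 0.33788072]
f [0.45520362 0.30233012] line y at x 0.30286890334445155
r [0.45666293 0.30224542] line y at x 0.30331080922924764
corner [0.45908807 0.30281219] line y at x 0.30404518751043386
pos [0.4557 0.3151 0.2159] shift [-0.041   0.075   0.6389] turn [-0.0038 -0.0176  0.0234] F [-1.03 -0.17 -0.22] t 2.45
```

```bash
python3 -m handwheel '[{"travel":[-0.012,0.04,0.1],"dr":[-0.004,-0.0175,0.023]},{"travel":[-0.012,0.038,0.15],"dr":[0,0,0]},{"travel":[0,0,0.2],"dr":[0,0,0]},{"travel":[0,0,0.2],"dr":[0,0,0]},{"travel":[0,0,0.1],"dr":[0,0,0]},{"travel":[0,0,0],"dr":[0,0,0]},{"travel":[0,0,0],"dr":[0,0,0]}]' 1
python3 -c "
from h import *
go([.456,.303,.0513],.294)"
```

```text
time_s: 3.03
eef_pos: [0.459, 0.294, 0.1021]
eef_rot: [0.001, 0.99, 0.14, 0.004]
wrist_force: [-0.4, 0.1, 0.6]
opening: 0.999
pos [0.459  0.294  0.1021] shift [-0.005  -0.0638  0.3385] turn [ 0.0041 -0.0138 -0.0233] F [-0.44  0.08  0.58] t 3.03
```

```bash
python3 -m handwheel '[{"travel":[-0.005,-0.064,0.0],"dr":[0.004,-0.014,-0.023]},{"travel":[0,0,0],"dr":[0,0,0]},{"travel":[0,0,0],"dr":[0,0,0]}]' 1
python3 -c "
from h import *
go([.456,.303,.0513],.294)"
```

```text
time_s: 3.28
eef_pos: [0.4571, 0.3026, 0.1051]
eef_rot: [-0.0, 0.989, 0.145, 0.001]
wrist_force: [-0.4, 0.7, -1.1]
opening: 0.997
pos [0.4571 0.3026 0.1051] shift [-0.0076 -0.0045  0.3584] turn [-0.0005 -0.0054 -0.0041] F [-0.39  0.7  -1.11] t 3.28
```

```bash
python3 -m handwheel '[{"travel":[-0.008,-0.004,0.1],"dr":[0,-0.005,-0.004]},{"travel":[0,0,0.1],"dr":[0,0,0]},{"travel":[0,0,0.1],"dr":[0,0,0]},{"travel":[0,0,0.05],"dr":[0,0,0]},{"travel":[0,0,0],"dr":[0,0,0]},{"travel":[0,0,0],"dr":[0,0,0]}]' 1
python3 -c "
from h import *
go([.456,.303,.0513],.294)"
```

```text
time_s: 3.78
eef_pos: [0.4622, 0.3066, 0.0595]
eef_rot: [-0.002, 0.989, 0.148, 0.008]
wrist_force: [0.7, -0.0, 1.0]
opening: 0.997
pos [0.4622 0.3066 0.0595] shift [-0.0475  0.0113  0.0542] turn [-0.0027 -0.0317  0.0049] F [ 0.66 -0.03  0.98] t 3.78
```

```bash
python3 -m handwheel '[{"travel":[-0.047,0.011,0.054],"dr":[-0.003,-0.032,0.005]},{"travel":[0,0,0],"dr":[0,0,0]}]' 1
python3 -c "
from h import *
for i in range(3): go([.456,.303,.0513],.294)"
```

```text
time_s: 3.95
eef_pos: [0.4567, 0.3034, 0.0526]
eef_rot: [-0.0, 0.989, 0.147, 0.001]
wrist_force: [-0.6, 0.0, -0.8]
opening: 1.0
pos [0.4567 0.3034 0.0526] shift [-0.0049  0.0012  0.0089] turn [ 0.0002 -0.0023  0.0002] F [-0.64  0.05 -0.85] t 3.95
pos [0.4567 0.3034 0.0526] shift [-0.0049  0.0012  0.0089] turn [ 0.0002 -0.0023  0.0002] F [-0.64  0.05 -0.85] t 3.95
pos [0.4567 0.3034 0.0526] shift [-0.0049  0.0012  0.0089] turn [ 0.0002 -0.0023  0.0002] F [-0.64  0.05 -0.85] t 3.95
```

```bash
python3 -m handwheel '[{"travel":[0,0,0.009],"dr":[0,0,0]},{"travel":[0,0,0],"dr":[0,0,0]},{"travel":[0,0,0],"dr":[0,0,0]},{"travel":[0,0,0],"dr":[0,0,0]},{"travel":[0,0,0],"dr":[0,0,0]},{"travel":[0,0,0],"dr":[0,0,0]},{"travel":[0,0,0],"dr":[0,0,0]},{"travel":[0,0,0],"dr":[0,0,0]},{"travel":[0,0,0],"dr":[0,0,0]},{"travel":[0,0,0],"dr":[0,0,0]}]' -1
python3 -c "
from h import *
go([.456,.303,.0513],.294)"
```

```text
time_s: 4.78
eef_pos: [0.4579, 0.3039, 0.0531]
eef_rot: [-0.0, 0.989, 0.146, 0.002]
wrist_force: [-0.1, -0.2, -0.5]
opening: 0.223
pos [0.4579 0.3039 0.0531] shift [-0.0137  0.0019  0.0118] turn [-0.0004 -0.008  -0.0001] F [-0.06 -0.24 -0.51] t 4.78
```

```bash
python3 -m handwheel '[{"travel":[0,0,-0.06],"dr":[0,0,0]},{"travel":[0,0,-0.1],"dr":[0,0,0]},{"travel":[0,0,-0.15],"dr":[0,0,0]},{"travel":[0,0,-0.2],"dr":[0,0,0]},{"travel":[0,0,-0.2],"dr":[0,0,0]},{"travel":[0,0,-0.2],"dr":[0,0,0]},{"travel":[0,0,-0.2],"dr":[0,0,0]},{"travel":[0,0,-0.2],"dr":[0,0,0]},{"travel":[0,0,-0.1],"dr":[0,0,0]},{"travel":[0,0,0],"dr":[0,0,0]},{"travel":[0,0,0],"dr":[0,0,0]}]' -1
python3 -c "
from h import *
go([.44,-.085,.265],-.033)"
```

```text
time_s: 5.7
eef_pos: [0.4535, 0.3021, 0.2767]
eef_rot: [0.0, 0.989, 0.146, -0.001]
wrist_force: [0.2, 1.4, -2.1]
opening: 0.222
pos [0.4535 0.3021 0.2767] shift [-0.8338  2.444   0.0819] turn [0.0019 0.0052 0.6245] F [ 0.24  1.42 -2.13] t 5.7
```

```bash
python3 -m handwheel '[{"travel":[-0.04,0.12,0],"dr":[0,0,0]},{"travel":[-0.076,0.222,0],"dr":[0,0,0]},{"travel":[-0.076,0.222,0],"dr":[0,0,0]},{"travel":[-0.076,0.222,0],"dr":[0,0,0]},{"travel":[-0.076,0.222,0],"dr":[0,0,0]},{"travel":[-0.076,0.222,0],"dr":[0,0,0]},{"travel":[-0.076,0.222,0],"dr":[0,0,0]},{"travel":[-0.076,0.222,0],"dr":[0,0,0]},{"travel":[-0.076,0.222,0],"dr":[0,0,0]},{"travel":[-0.076,0.222,0],"dr":[0,0,0]},{"travel":[-0.05,0.17,0],"dr":[0,0,0.1]},{"travel":[-0.02,0.08,0],"dr":[0,0,0.15]},{"travel":[0,0,0.03],"dr":[0,0,0.15]},{"travel":[0,0,0.03],"dr":[0,0,0.15]},{"travel":[0,0,0],"dr":[0,0,0.07]},{"travel":[0,0,0],"dr":[0,0,0]},{"travel":[0,0,0],"dr":[0,0,0]}]' -1
python3 - <<'E'
from h import *
import cv2
go([.44,-.085,.265],-.033)
c=viewer.get_calibration("wrist");im=viewer.camera("wrist")[:,:,::-1].copy();cv2.imwrite("pics/w2.png",im)
t=viewer.camera("top")[:,:,::-1].copy();cv2.imwrite("pics/t2.png",t)
np.savez("w2.npz",**c)
print(proj(c,[.665,-.0496,.2775]))
E
```

```text
time_s: 7.12
eef_pos: [0.4243, -0.0868, 0.2382]
eef_rot: [-0.004, 0.999, -0.022, -0.023]
wrist_force: [0.2, 0.2, -1.2]
opening: 0.223
pos [ 0.4243 -0.0868  0.2382] shift [ 0.0958 -0.0179 -0.1834] turn [-0.0146  0.088  -0.0223] F [ 0.21  0.18 -1.16] t 7.12
[  -69.62998434 -1256.36076357]
```

View pics/w2.png

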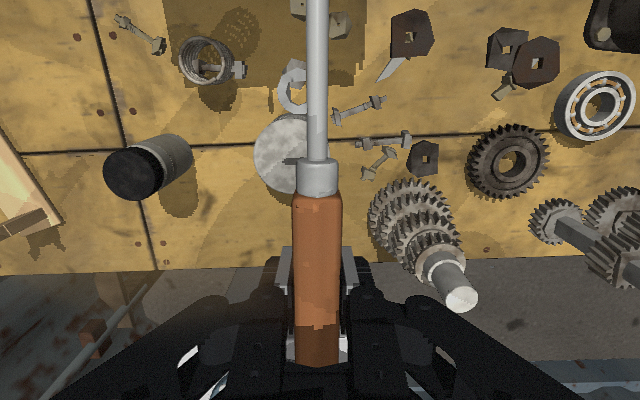

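The wrist view shows the pole held straight: shaft at column 317, handle front edge at about (317,198). The hook is out of this view. I'll compute the pole's pose in the tool frame.

```bash
python3 - <<'E'
from h import *
import cv2
c=dict(np.load("w2.npz"));o=ctrl.get_obs();R=Ro.from_quat(np.roll(o["eef_rot"],-1)).as_matrix();p=o["eef_pos"]
def tplane(px,z):
    a,d=ray(c,px);a=R.T@(a-p);d=R.T@d;return a+d*(z-a[2])/d[2]
print("front",tplane((317.5,198),-.0269),"sleeve",tplane((317.5,160),-.02))
print("shaft",tplane((316.5,150),-.0169-.004),tplane((316.5,10),-.0169-.004), "sleeve w",tplane((296,180),-.02),tplane((339,180),-.02))
t=cv2.imread("pics/t2.png")
# predicted hook pts
for n,v in(("origin",(0,0,0)),("corner",(.125,0,0)),("tip",(.125,-.031,0)),("rear",(-.12,0,0))):
    X=R@(np.array([-.002+v[0],v[1],-.0169+v[2]]))+p;print(n,X,proj("top",X),proj("scene",X))
cv2.imwrite("pics/t2c.png",cv2.resize(t[100:260,360:520],None,fx=4,fy=4,interpolation=cv2.INTER_CUBIC)[:600])
go([.44,-.085,.265],-.033)
E
```

```text
front [ 4.19097031e-02 -1.89522852e-05 -2.69000000e-02] sleeve [ 5.49101932e-02 -1.85297893e-05 -2.00000000e-02]
shaft [ 0.0588726  -0.00040242 -0.0209    ] [ 0.10524023 -0.00043355 -0.0209    ] sleeve w [ 0.04704851 -0.00835899 -0.02      ] [ 0.04705853  0.00834713 -0.02      ]
origin [ 0.42334507 -0.0867591   0.25563715] [450.7114374  257.80239089] [249.15992223 242.83769333]
corner [ 0.54809563 -0.09225024  0.24996759] [451.36579664 197.97288087] [302.12613317 246.46744269]
tip [ 0.54946871 -0.06128144  0.25018602] [436.63959764 197.38754823] [303.19851398 236.64335853]
rear [ 0.30358452 -0.0814876   0.26107992] [450.06715504 316.71054879] [198.62587178 239.37461877]
pos [ 0.4246 -0.0867  0.2387] shift [ 0.0941 -0.0171 -0.1799] turn [-0.0139  0.0866 -0.0213] F [ 0.51  0.05 -1.55] t 7.22
```

View pics/t2c.png

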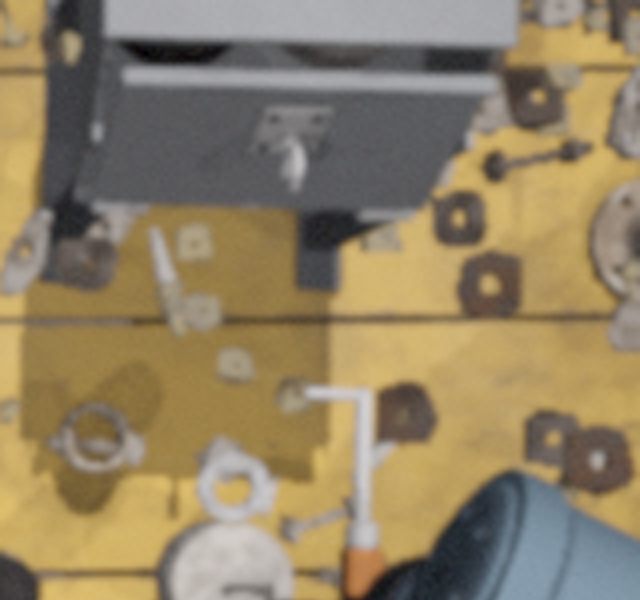

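The hook corner is seen at (451,198.7) and the tip at (436.2,198.2) in the top view, within 1 px of the prediction. So the grasp model holds.

```bash
cat >> h.py <<'E'
OFF=np.array([.1225,-.015,-.0169])   # hook point in tool frame
EYE=np.array([.6649,-.0496,.2773]); YAW=-.033
def hook():
    o=ctrl.get_obs();R=Ro.from_quat(np.roll(o["eef_rot"],-1));return o["eef_pos"]+R.apply(OFF)
TCPH=EYE-np.array([.1229,.0110,.0169])
def st(dx,dy,dz=0):   # target relative to hooked pose, locker axes
    c,s=np.cos(YAW),np.sin(YAW);go(TCPH+[c*dx-s*dy,s*dx+c*dy,dz],YAW);h=hook()-EYE
    print("hook-eye in locker axes mm",(np.array([c*h[0]+s*h[1],-s*h[0]+c*h[1],h[2]])*1000).round(1))
E
python3 -m handwheel '[{"travel":[0.1,0,-0.07],"dr":[-0.007,0.043,-0.01]},{"travel":[0.1,0.02,-0.07],"dr":[-0.007,0.043,-0.01]},{"travel":[0.1,0.02,0],"dr":[0,0,0]},{"travel":[0,0,0],"dr":[0,0,0]},{"travel":[0,0,0],"dr":[0,0,0]}]' -1
python3 -c "
from h import *
st(-.04,-.035)"
```

```text
time_s: 7.63
eef_pos: [0.4708, -0.093, 0.2582]
eef_rot: [-0.0, 1.0, -0.013, -0.0]
wrist_force: [-0.6, 0.1, -1.7]
opening: 0.224
pos [ 0.4708 -0.093   0.2582] shift [ 0.2006  0.0032 -0.0151] turn [-0.0014  0.0011  0.0137] F [-0.63  0.13 -1.74] t 7.63
hook-eye in locker axes mm [-70.2 -33.9  -2.3]
```

```bash
python3 -m handwheel '[{"travel":[0.1,0.003,-0.015],"dr":[0,0,0.012]},{"travel":[0.1,0,0],"dr":[0,0,0]},{"travel":[0.1,0,0],"dr":[0,0,0]},{"travel":[0.1,0,0],"dr":[0,0,0]},{"travel":[0.06,0,0],"dr":[0,0,0]},{"travel":[0,0,0],"dr":[0,0,0]},{"travel":[0,0,0],"dr":[0,0,0]}]' -1
python3 -c "
from h import *
st(0,-.035)"
```

```text
time_s: 8.22
eef_pos: [0.5371, -0.0928, 0.2579]
eef_rot: [-0.001, 1.0, -0.014, -0.004]
wrist_force: [-0.7, -0.0, -0.5]
opening: 0.221
pos [ 0.5371 -0.0928  0.2579] shift [ 0.025   0.0175 -0.017 ] turn [-0.0049  0.0158  0.0113] F [-0.72 -0.   -0.47] t 8.22
hook-eye in locker axes mm [ -3.7 -31.7  -3.5]
```

```bash
python3 -m handwheel '[{"travel":[0.025,0,-0.017],"dr":[-0.005,0.016,0.011]},{"travel":[0,0,0],"dr":[0,0,0]},{"travel":[0,0,0],"dr":[0,0,0]}]' -1
python3 - <<'E'
from h import *
import cv2
st(0,-.035)
for n in("top","scene"):
    im=viewer.camera(n)[:,:,::-1];
    x,y=(400,110) if n=="top" else (310,195)
    cv2.imwrite(f"pics/{n}3.png",cv2.resize(im[y:y+65,x:x+65],None,fx=6,fy=6,interpolation=cv2.INTER_CUBIC))
o=np.hstack([cv2.imread(f"pics/{n}3.png") for n in("top","scene")]);cv2.imwrite("pics/c3.png",o)
st(0,-.035)
E
```

```text
time_s: 8.47
eef_pos: [0.5391, -0.0925, 0.2602]
eef_rot: [-0.0, 1.0, -0.017, -0.001]
wrist_force: [-0.5, 0.1, -1.7]
opening: 0.22
pos [ 0.5391 -0.0925  0.2602] shift [ 0.0121  0.0201 -0.0012] turn [-0.0001  0.0021 -0.0001] F [-0.47  0.09 -1.66] t 8.47
hook-eye in locker axes mm [ -1.8 -32.   -0.3]
pos [ 0.5394 -0.0926  0.2604] shift [0.0105 0.0195 0.0001] turn [ 0.0001  0.0012 -0.0004] F [ 0.53  0.77 -1.03] t 8.57
hook-eye in locker axes mm [ -1.5 -32.1  -0.1]
```

View pics/c3.png

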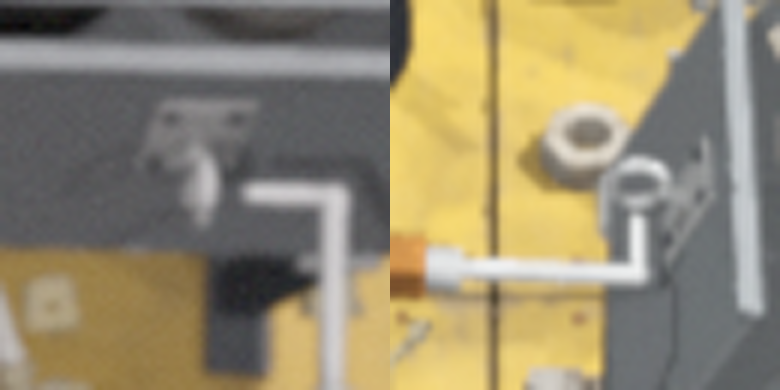

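Both crops show the hook tip pointing squarely at the ring. In the top crop the tip is at (245,192) and the ring at (203,187). In the scene crop the tip is at (638,215) and the ring hole at (641,182). I'll slide it in.

```bash
python3 -m handwheel '[{"travel":[0.011,-0.05,0],"dr":[0,0.001,0]},{"travel":[0,-0.05,0],"dr":[0,0,0]},{"travel":[0,-0.05,0],"dr":[0,0,0]},{"travel":[0,-0.05,0],"dr":[0,0,0]},{"travel":[0,0,0],"dr":[0,0,0]},{"travel":[0,0,0],"dr":[0,0,0]}]' -1
python3 -c "
from h import *
st(0,0)"
```

```text
time_s: 9.07
eef_pos: [0.5417, -0.0588, 0.2608]
eef_rot: [-0.0, 1.0, -0.016, 0.0]
wrist_force: [-0.2, -0.5, -0.8]
opening: 0.222
pos [ 0.5417 -0.0588  0.2608] shift [0.0022 0.0122 0.0025] turn [-0.0004 -0.0007  0.0005] F [-0.24 -0.54 -0.76] t 9.07
hook-eye in locker axes mm [-0.3  1.8  0.4]
```

```bash
python3 -m handwheel '[{"travel":[-0.03,0.008,0],"dr":[0,0,0]},{"travel":[-0.03,0,-0.002],"dr":[0,0,0]},{"travel":[-0.03,0,-0.002],"dr":[0,0,0]},{"travel":[-0.03,0,-0.002],"dr":[0,0,0]}]' -1
python3 -c "
from h import *
st(-.03,0)"
python3 -m handwheel '[{"travel":[-0.03,0,-0.002],"dr":[0,0,0]},{"travel":[-0.03,0,-0.002],"dr":[0,0,0]},{"travel":[-0.03,0,0],"dr":[0,0,0]},{"travel":[-0.03,0,0],"dr":[0,0,0]}]' -1
python3 -c "
from h import *
st(-.05,0)"
```

```text
time_s: 9.4
eef_pos: [0.5248, -0.0593, 0.2617]
eef_rot: [-0.0, 1.0, -0.016, 0.003]
wrist_force: [6.4, 1.3, -3.3]
opening: 0.223
pos [ 0.5248 -0.0593  0.2617] shift [-0.0852  0.0049  0.008 ] turn [-0.0004 -0.0106  0.0023] F [ 6.41  1.26 -3.29] t 9.4
hook-eye in locker axes mm [-17.3   0.8   2. ]
time_s: 9.73
eef_pos: [0.5063, -0.0591, 0.2611]
eef_rot: [-0.001, 1.0, -0.017, 0.005]
wrist_force: [6.6, 1.0, -7.4]
opening: 0.223
pos [ 0.5063 -0.0591  0.2611] shift [-0.0954  0.002   0.0039] turn [-0.0032 -0.0183 -0.0003] F [ 6.63  1.04 -7.38] t 9.73
hook-eye in locker axes mm [-35.8   0.2   1.9]
```

```bash
python3 -m handwheel '[{"travel":[-0.02,0,0.012],"dr":[-0.003,-0.018,0]},{"travel":[-0.03,0,0.004],"dr":[0,0,0]},{"travel":[-0.03,0,0.006],"dr":[0,0,0]},{"travel":[-0.03,0,0.008],"dr":[0,0,0]},{"travel":[-0.03,0,0.01],"dr":[0,-0.004,0]}]' -1
python3 -c "
from h import *
st(-.0439-.005,0,-.0021);st(-.0641-.0046,0,-.0112-.002)"
```

```text
time_s: 10.15
eef_pos: [0.4849, -0.0588, 0.2534]
eef_rot: [-0.001, 1.0, -0.017, 0.001]
wrist_force: [7.5, 0.6, -6.7]
opening: 0.225
pos [ 0.4849 -0.0588  0.2534] shift [ 0.0548 -0.0005 -0.0324] turn [-0.0031 -0.0033 -0.0038] F [ 7.47  0.56 -6.67] t 10.15
hook-eye in locker axes mm [-57.1  -0.4  -6.7]
pos [ 0.4849 -0.0588  0.2534] shift [-0.0773 -0.0001  0.0414] turn [-0.0031 -0.0033 -0.0038] F [ 7.47  0.56 -6.67] t 10.15
hook-eye in locker axes mm [-57.1  -0.4  -6.7]
```

```bash
python3 -m handwheel '[{"travel":[-0.028,0,0.022],"dr":[-0.003,-0.003,-0.003]},{"travel":[-0.03,0,0.02],"dr":[0,0,0]},{"travel":[-0.03,0,0.022],"dr":[0,0,0]},{"travel":[-0.03,0,0.024],"dr":[0,0,0]}]' -1
python3 -c "
from h import *
st(-.0749-.004,0,-.0189-.0025);st(-.0948-.0035,0,-.0426-.0035)"
```

```text
time_s: 10.48
eef_pos: [0.4682, -0.0586, 0.2396]
eef_rot: [-0.0, 1.0, -0.017, 0.003]
wrist_force: [7.1, 1.3, -5.1]
opening: 0.218
pos [ 0.4682 -0.0586  0.2396] shift [-0.0341 -0.0026  0.0038] turn [-0.0014 -0.0127 -0.0033] F [ 7.09  1.28 -5.1 ] t 10.48
hook-eye in locker axes mm [-73.9  -0.7 -20. ]
pos [ 0.4682 -0.0586  0.2396] shift [-0.1645 -0.0023  0.1676] turn [-0.0014 -0.0127 -0.0033] F [ 7.09  1.28 -5.1 ] t 10.48
hook-eye in locker axes mm [-73.9  -0.7 -20. ]
```

```bash
python3 - <<'E'
from h import *
import cv2
im=viewer.camera("scene")[:,:,::-1]
o=ctrl.get_obs();R=Ro.from_quat(np.roll(o["eef_rot"],-1));f=lambda v:o["eef_pos"]+R.apply(v)
for n,v in(("rear",(-.1225,0,-.0169)),("front",(.0425,0,-.0169)),("corner",(.1225,0,-.0169)),("tip",(.1225,-.031,-.0169))):print(n,(proj("scene",f(v))-[230,190]).round(1)*5)
cv2.imwrite("pics/s4.png",cv2.resize(im[190:300,230:390],None,fx=5,fy=5,interpolation=cv2.INTER_CUBIC));st(0,0);print(o["torque"])
E
```

```text
rear [-58.5 213.5]
front [282.  222.5]
corner [449. 227.]
tip [452. 180.]
pos [ 0.4669 -0.0584  0.2388] shift [ 0.5012 -0.0028 -0.1421] turn [-0.0018 -0.0081 -0.0032] F [ 1.11  0.98 -1.65] t 10.53
hook-eye in locker axes mm [-75.1  -0.5 -21.1]
[ 0.02126776 -0.27029346 -0.00522761]
```

View pics/s4.png

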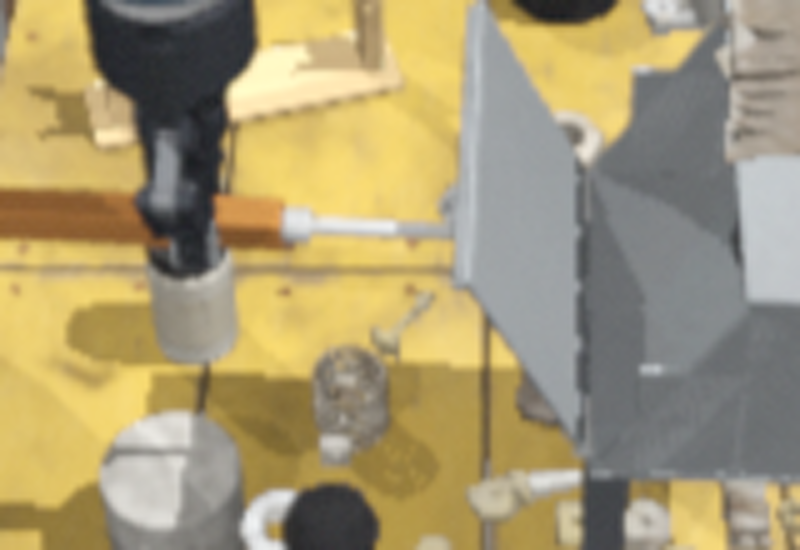

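The pole still lies as predicted: handle front seen at (285,224) against (282,222.5). The hatch is mostly down, with its upper edge running from (475,5) to (460,285). I'll get the hatch angle from rays onto the panel's side planes.

```bash
cat >> h.py <<'E'
ex=np.array([np.cos(YAW),np.sin(YAW),0]);ey=np.array([-np.sin(YAW),np.cos(YAW),0])
HIN=EYE-.0179*ex;HIN[2]=.19
def theta(px,side,cam="scene"):
    o,d=ray(cam,px);s=(side*.093-(o-HIN)@ey)/(d@ey);X=o+s*d-HIN
    u,z=X@ex,X[2];return u.round(4),z.round(4),np.hypot(u,z).round(4),"theta",(.5-np.arctan2(u,z)).round(3)
E
python3 - <<'E'
from h import *
for px in((470,3),(487,3)): print(theta((230+px[0]/5,190+px[1]/5),1))
for px in((458,284),(472,286)): print(theta((230+px[0]/5,190+px[1]/5),-1))
E
```

```text
(np.float64(-0.0511), np.float64(0.1131), np.float64(0.1241), 'theta', np.float64(0.924))
(np.float64(-0.0426), np.float64(0.1134), np.float64(0.1211), 'theta', np.float64(0.86))
(np.float64(-0.0498), np.float64(0.1139), np.float64(0.1243), 'theta', np.float64(0.912))
(np.float64(-0.0437), np.float64(0.1129), np.float64(0.121), 'theta', np.float64(0.869))
```

```bash
python3 -m handwheel '[{"travel":[-0.024,0,0.024],"dr":[-0.002,-0.008,-0.003]},{"travel":[-0.026,0,0.026],"dr":[0,0,0]},{"travel":[-0.026,0,0.029],"dr":[0,0,0]},{"travel":[-0.026,0,0.032],"dr":[0,0,0]}]' -1
python3 -c "
from h import *
st(-.0948-.002,0,-.0426-.003)"
python3 -m handwheel '[{"travel":[-0.018,0,0.026],"dr":[0,0,0]},{"travel":[-0.014,0,0.022],"dr":[0,0,0]}]' -1
python3 -c "
from h import *
st(-.0948-.002,0,-.0426-.003)"
```

```text
time_s: 10.87
eef_pos: [0.4537, -0.0585, 0.2231]
eef_rot: [0.001, 1.0, -0.017, 0.004]
wrist_force: [9.5, 1.7, -4.1]
opening: 0.223
pos [ 0.4537 -0.0585  0.2231] shift [-0.0568 -0.0058  0.0552] turn [ 0.002  -0.0159 -0.001 ] F [ 9.47  1.74 -4.13] t 10.87
hook-eye in locker axes mm [-88.5  -1.  -36.3]
time_s: 11.03
eef_pos: [0.4509, -0.0585, 0.216]
eef_rot: [0.001, 1.0, -0.017, 0.008]
wrist_force: [11.7, 1.9, -0.8]
opening: 0.224
pos [ 0.4509 -0.0585  0.216 ] shift [-0.0383 -0.0058  0.0075] turn [ 0.0019 -0.0297 -0.0018] F [11.74  1.9  -0.84] t 11.03
hook-eye in locker axes mm [-91.3  -1.  -42.5]
```

```bash
python3 -m handwheel '[{"travel":[-0.01,0,0.018],"dr":[0,-0.015,0]},{"travel":[-0.01,0,0.018],"dr":[0,-0.01,0]}]' -1
python3 -c "
from h import *
st(-.0948-.002,0,-.0426-.003)"
python3 -m handwheel '[{"travel":[-0.01,0,0.016],"dr":[0,-0.008,0]}]' -1
python3 -c "
from h import *
st(-.0948-.002,0,-.0426-.003)"
```

```text
time_s: 11.2
eef_pos: [0.4515, -0.0591, 0.2131]
eef_rot: [0.001, 1.0, -0.017, 0.007]
wrist_force: [4.0, 1.2, 4.3]
opening: 0.223
pos [ 0.4515 -0.0591  0.2131] shift [-0.0419 -0.0098 -0.0119] turn [ 0.0047 -0.0258 -0.0026] F [3.98 1.24 4.27] t 11.2
hook-eye in locker axes mm [-90.7  -1.6 -45.7]
time_s: 11.28
eef_pos: [0.4517, -0.0594, 0.2122]
eef_rot: [0.002, 1.0, -0.017, 0.007]
wrist_force: [4.4, 3.2, 4.4]
opening: 0.221
pos [ 0.4517 -0.0594  0.2122] shift [-0.0434 -0.0116 -0.0179] turn [ 0.0062 -0.0275 -0.0025] F [4.4  3.17 4.37] t 11.28
hook-eye in locker axes mm [-90.5  -1.9 -46.5]
```

```bash
python3 -m handwheel '[{"travel":[-0.015,0.003,0.016],"dr":[0,-0.005,0]},{"travel":[-0.018,0.003,0.018],"dr":[0,-0.005,0]}]' -1
python3 -c "
from h import *
st(-.0948-.002,0,-.0426-.003)"
python3 -m handwheel '[{"travel":[-0.02,0.003,0.02],"dr":[0,-0.005,0]},{"travel":[-0.02,0.003,0.02],"dr":[0,-0.005,0]}]' -1
python3 -c "
from h import *
st(-.0948-.002,0,-.0426-.003)"
```

```text
time_s: 11.45
eef_pos: [0.4519, -0.0603, 0.2107]
eef_rot: [0.002, 1.0, -0.017, 0.012]
wrist_force: [10.8, 5.5, 3.6]
opening: 0.219
pos [ 0.4519 -0.0603  0.2107] shift [-0.0443 -0.0174 -0.0284] turn [ 0.007  -0.0448 -0.0009] F [10.84  5.53  3.62] t 11.45
hook-eye in locker axes mm [-90.4  -2.7 -46.9]
time_s: 11.62
eef_pos: [0.4522, -0.0606, 0.2089]
eef_rot: [0.002, 1.0, -0.016, 0.018]
wrist_force: [10.2, 5.9, 5.4]
opening: 0.223
pos [ 0.4522 -0.0606  0.2089] shift [-0.0457 -0.0199 -0.0407] turn [ 0.0063 -0.0681  0.0021] F [10.19  5.85  5.36] t 11.62
hook-eye in locker axes mm [-90.4  -2.8 -47.1]
```

```bash
python3 -m handwheel '[{"travel":[-0.02,-0.006,0.012],"dr":[0,-0.012,0]},{"travel":[-0.022,-0.006,0.01],"dr":[0,-0.012,0]}]' -1
python3 -c "
from h import *
st(-.0948-.002,0,-.0426-.003)"
python3 -m handwheel '[{"travel":[-0.022,-0.003,0.01],"dr":[0,-0.015,0]},{"travel":[-0.022,-0.003,0.01],"dr":[0,-0.015,0]}]' -1
python3 -c "
from h import *
st(-.0948-.002,0,-.0426-.003)"
```

```text
time_s: 11.78
eef_pos: [0.4521, -0.0594, 0.2097]
eef_rot: [0.003, 1.0, -0.016, 0.02]
wrist_force: [12.9, -0.4, -0.1]
opening: 0.224
pos [ 0.4521 -0.0594  0.2097] shift [-0.0449 -0.0119 -0.0357] turn [ 0.0103 -0.0772  0.002 ] F [12.87 -0.45 -0.06] t 11.78
hook-eye in locker axes mm [-90.6  -1.6 -45.8]
time_s: 11.95
eef_pos: [0.452, -0.0596, 0.2105]
eef_rot: [0.004, 1.0, -0.016, 0.021]
wrist_force: [14.2, 1.4, -1.6]
opening: 0.221
pos [ 0.452  -0.0596  0.2105] shift [-0.0444 -0.0128 -0.0308] turn [ 0.0156 -0.0812  0.0002] F [14.17  1.44 -1.62] t 11.95
hook-eye in locker axes mm [-90.8  -1.8 -44.8]
```

```bash
python3 - <<'E'
from h import *
import cv2
s=viewer.camera("scene")[:,:,::-1];t=viewer.camera("top")[:,:,::-1]
cv2.imwrite("pics/s5.png",s);cv2.imwrite("pics/t5.png",t)
f=lambda im,x,y,w,h,k:cv2.resize(im[y:y+h,x:x+w],None,fx=k,fy=k,interpolation=cv2.INTER_CUBIC)
cv2.imwrite("pics/c5.png",np.hstack([f(s,290,190,65,100,6),f(t,378,90,130,100,3.1).copy() if 0 else cv2.copyMakeBorder(f(t,378,90,130,130,3),0,210,0,0,cv2.BORDER_CONSTANT)]))
st(0,0)
E
```

```text
pos [ 0.452  -0.0596  0.2104] shift [ 0.6134 -0.0103 -0.3076] turn [ 0.0156 -0.081   0.0002] F [14.25  1.22 -1.18] t 12.05
hook-eye in locker axes mm [-90.8  -1.8 -44.9]
```

View pics/c5.png

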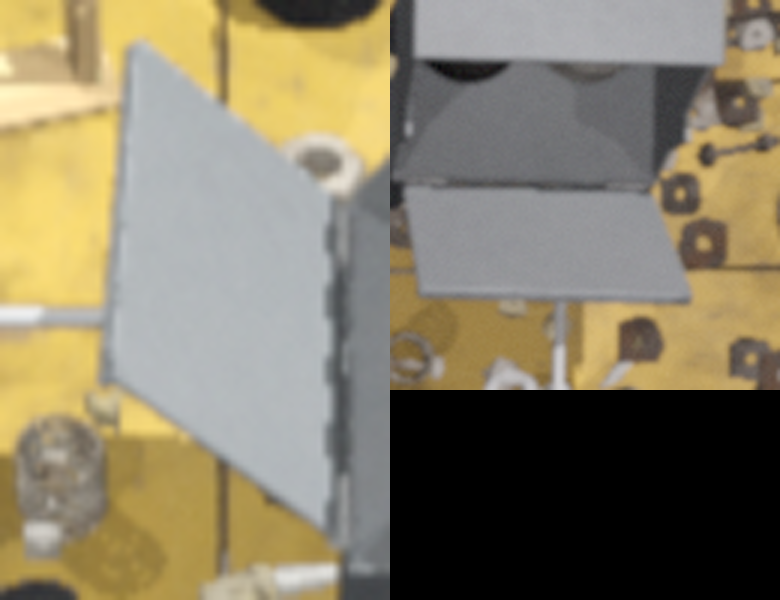

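The hatch is far down in both views. Its upper edge runs from (138,42) to (108,380) in the scene crop and from (420,295) to (690,300) in the top crop.

```bash
python3 - <<'E'
from h import *
print(theta((313,197),1),theta((308,253.3),-1))
for a,b in(((388,188.3),(313,197)),((478,190),(308,253.3))):
    X,e=tri(("top",a),("scene",b));u=(X-HIN);print(X,e,u@ex,u@ey,u[2],.5-np.arctan2(u@ex,u[2]))
for th in(1.1,1.15,1.2,1.25):
    a=.5-th;print(th,[(proj(c,HIN+s*.093*ey+(.128*np.sin(a))*ex+np.array([0,0,.128*np.cos(a)]))).round(1).tolist() for c in("scene","top") for s in(1,-1)])
E
```

```text
(np.float64(-0.0789), np.float64(0.0906), np.float64(0.1202), 'theta', np.float64(1.216)) (np.float64(-0.08), np.float64(0.0908), np.float64(0.1211), 'theta', np.float64(1.222))
[0.56913569 0.0455373  0.28124937] 0.002120382560274122 -0.08095113206171921 0.0919258538953477 0.09124937259010224 1.2256655299942685
[ 0.56332352 -0.13830187  0.27956262] 0.0005895951780426528 -0.08069454676384907 -0.09200498732413222 0.08956261789139741 1.2333588584799766
1.1 [[315.5, 192.6], [311.4, 249.0], [388.5, 182.4], [481.3, 185.0]]
1.15 [[313.5, 193.7], [309.0, 250.1], [388.2, 185.2], [480.6, 187.7]]
1.2 [[311.5, 194.8], [306.8, 251.2], [387.8, 187.8], [479.9, 190.3]]
1.25 [[309.7, 196.0], [304.7, 252.4], [387.5, 190.3], [479.1, 192.8]]
```

```bash
python3 -m handwheel '[{"travel":[-0.015,-0.002,0.014],"dr":[-0.01,-0.025,0]},{"travel":[-0.013,-0.002,0.016],"dr":[-0.005,-0.03,0]}]' -1
python3 -c "
from h import *
st(-.0948-.002,0,-.0426-.003)"
python3 -m handwheel '[{"travel":[-0.012,-0.002,0.017],"dr":[-0.005,-0.03,0]},{"travel":[-0.012,-0.002,0.017],"dr":[0,-0.03,0]}]' -1
python3 -c "
from h import *
st(-.0948-.002,0,-.0426-.003)"
```

```text
time_s: 12.22
eef_pos: [0.4521, -0.0599, 0.2091]
eef_rot: [0.009, 1.0, -0.017, 0.013]
wrist_force: [3.3, 1.6, 5.5]
opening: 0.219
pos [ 0.4521 -0.0599  0.2091] shift [-0.0455 -0.0145 -0.0392] turn [ 0.0351 -0.0488 -0.0017] F [3.32 1.63 5.46] t 12.22
hook-eye in locker axes mm [-90.3  -2.1 -48.4]
time_s: 12.38
eef_pos: [0.4517, -0.0602, 0.207]
eef_rot: [0.012, 1.0, -0.017, 0.001]
wrist_force: [4.8, 1.8, 4.8]
opening: 0.221
pos [ 0.4517 -0.0602  0.207 ] shift [-0.0434 -0.0158 -0.0527] turn [ 0.0449 -0.004  -0.0027] F [4.75 1.82 4.79] t 12.38
hook-eye in locker axes mm [-90.3  -2.4 -53.5]
```

```bash
cat >> h.py <<'E'
import cv2
def pitch(cam="scene"):
    "handle centre line in the scene view against the prediction from the tool pose"
    o=ctrl.get_obs();im=viewer.camera(cam)[:,:,::-1].copy();R=Ro.from_quat(np.roll(o["eef_rot"],-1));f=lambda v:proj(cam,o["eef_pos"]+R.apply(v))
    a,b=f((-.1225,0,-.0169)),f((.0425,0,-.0169))
    m=cv2.inRange(cv2.cvtColor(im,cv2.COLOR_BGR2HSV),(4,120,60),(15,255,255));yy,xx=np.where(m)
    L=(abs((xx-a[0])*(b-a)[1]-(yy-a[1])*(b-a)[0])/np.linalg.norm(b-a)<10)&(xx>a[0]-8)&(xx<b[0]+8)
    xx,yy=xx[L],yy[L];k=np.polyfit(xx,yy,1)
    print("slope seen",k[0].round(4),"pred",((b-a)[1]/(b-a)[0]).round(4),"mid dy",(np.polyval(k,(a+b)[0]/2)-(a+b)[1]/2).round(2),"ends seen",xx.min(),xx.max(),"pred",a.round(1),b.round(1),"tq",o["torque"].round(2));return im
E
python3 -c "
from h import *
im=pitch();cv2.imwrite('pics/s6.png',im)
st(-.0948-.002,0,-.0426-.003)"
```

```text
slope seen 0.0108 pred 0.0295 mid dy 0.94 ends seen 214 279 pred [214.1 241.9] [280.9 243.8] tq [ 0.33 -1.36  0.23]
pos [ 0.4517 -0.0602  0.2066] shift [-0.0434 -0.0159 -0.0548] turn [ 0.0446 -0.002  -0.0029] F [6.03 1.64 4.23] t 12.43
hook-eye in locker axes mm [-90.3  -2.4 -54. ]
```

```bash
python3 -m handwheel '[{"travel":[-0.015,-0.002,0.01],"dr":[0.01,0,0]},{"travel":[-0.018,-0.002,0.01],"dr":[0.01,0,0]}]' -1
python3 -c "
from h import *
st(-.0948-.002,0,-.0426-.003)"
python3 -m handwheel '[{"travel":[-0.019,-0.002,0.01],"dr":[0.005,0,0]},{"travel":[-0.019,-0.002,0.01],"dr":[0.005,0,0]}]' -1
python3 -c "
from h import *
st(-.0948-.002,0,-.0426-.003)"
```

```text
time_s: 12.6
eef_pos: [0.4516, -0.0602, 0.2063]
eef_rot: [0.007, 1.0, -0.017, 0.006]
wrist_force: [13.7, 2.1, 1.1]
opening: 0.228
pos [ 0.4516 -0.0602  0.2063] shift [-0.0423 -0.0161 -0.0576] turn [ 0.0271 -0.0245 -0.0027] F [13.69  2.07  1.07] t 12.6
hook-eye in locker axes mm [-90.5  -2.5 -52.8]
time_s: 12.77
eef_pos: [0.4517, -0.06, 0.2057]
eef_rot: [0.005, 1.0, -0.017, 0.014]
wrist_force: [17.3, 1.4, -2.1]
opening: 0.221
pos [ 0.4517 -0.06    0.2057] shift [-0.0418 -0.0153 -0.0621] turn [ 0.0183 -0.0526 -0.0034] F [17.3   1.36 -2.08] t 12.77
hook-eye in locker axes mm [-90.7  -2.5 -51.5]
```

```bash
python3 -m handwheel '[{"travel":[-0.014,-0.001,0.009],"dr":[0.005,-0.015,0]}]' -1
python3 -c "
from h import *
st(-.0948-.002,0,-.0426-.003)"
python3 -m handwheel '[{"travel":[-0.014,-0.001,0.009],"dr":[0.005,-0.015,0]},{"travel":[-0.014,-0.001,0.009],"dr":[0.003,-0.015,0]}]' -1
python3 -c "
from h import *
st(-.0948-.002,0,-.0426-.003)"
```

```text
time_s: 12.85
eef_pos: [0.4517, -0.06, 0.2052]
eef_rot: [0.004, 1.0, -0.017, 0.013]
wrist_force: [10.5, 2.5, 0.1]
opening: 0.219
pos [ 0.4517 -0.06    0.2052] shift [-0.0418 -0.0153 -0.0654] turn [ 0.0138 -0.0484 -0.0036] F [10.46  2.48  0.06] t 12.85
hook-eye in locker axes mm [-90.7  -2.5 -52.2]
time_s: 13.02
eef_pos: [0.4517, -0.06, 0.2047]
eef_rot: [0.002, 1.0, -0.018, 0.01]
wrist_force: [9.5, 2.0, 4.0]
opening: 0.223
pos [ 0.4517 -0.06    0.2047] shift [-0.0419 -0.0156 -0.0686] turn [ 0.0069 -0.0383 -0.004 ] F [9.55 1.97 3.98] t 13.02
hook-eye in locker axes mm [-90.6  -2.6 -53.3]
```

```bash
python3 -m handwheel '[{"travel":[-0.018,-0.001,0.009],"dr":[0.003,-0.012,0]}]' -1
python3 -c "
from h import *
for i in range(6):
    F=ctrl.get_obs()['wrist_force'];print(F.round(1),np.linalg.norm(F-[-.3,.2,-1.5]).round(1),end=' ')
    viewer.camera('top')
st(0,0)"
```

```text
time_s: 13.1
eef_pos: [0.4516, -0.06, 0.2047]
eef_rot: [0.001, 1.0, -0.018, 0.01]
wrist_force: [12.7, 2.4, 3.6]
opening: 0.224
[12.7  2.4  3.6] 14.1 [10.9  2.6  3.7] 12.6 [11.9  2.8  3.1] 13.3 [10.4  3.   3.5] 12.1 [10.2  1.8  4. ] 11.9 [11.2  2.5  3.7] 12.8 pos [ 0.4516 -0.06    0.2048] shift [ 0.6099 -0.0164 -0.3582] turn [ 0.0049 -0.039  -0.0039] F [11.21  2.24  3.4 ] t 13.4
hook-eye in locker axes mm [-90.7  -2.7 -53.1]
```

```bash
python3 -m handwheel '[{"travel":[-0.0205,0,0.01],"dr":[0.003,-0.013,0]}]' -1
python3 -c "
from h import *
A=[]
for i in range(29):
    F=ctrl.get_obs()['wrist_force']-[-.3,.2,-1.5];A.append([*F,np.linalg.norm(F)])
    if i==4 and not 12.8<np.mean([a[3] for a in A])<15.5: break
    viewer.camera('top')
A=np.array(A);print(len(A),A.mean(0).round(1),A[:,3].min(),A[:,3].max())
st(0,0)"
```

```text
time_s: 13.48
eef_pos: [0.4516, -0.0601, 0.205]
eef_rot: [0.001, 1.0, -0.017, 0.011]
wrist_force: [14.0, 3.7, 2.6]
opening: 0.22
29 [13.2  3.   4.  14.2] 13.002541025157216 15.29240936450217
pos [ 0.4515 -0.0601  0.205 ] shift [ 0.6105 -0.0173 -0.3568] turn [ 0.0027 -0.0405 -0.0037] F [13.81  3.2   1.76] t 14.93
hook-eye in locker axes mm [-90.8  -2.8 -52.9]
```

Held for 1.45 s at a mean of 14.2 N, within 13.0 to 15.3 N. Now I relax the pull and unhook.

```bash
python3 -m handwheel '[{"travel":[0.015,0,-0.006],"dr":[0,0,0]},{"travel":[0.01,0,-0.004],"dr":[0,0,0]},{"travel":[0,0,0],"dr":[0,0,0]},{"travel":[0,0,0],"dr":[0,0,0]}]' -1
python3 -c "
from h import *
im=pitch()
st(-.09,-.035,-.05)"
```

```text
time_s: 15.27
eef_pos: [0.4528, -0.0602, 0.2051]
eef_rot: [0.001, 1.0, -0.017, 0.007]
wrist_force: [4.9, -0.0, 0.7]
opening: 0.22
slope seen 0.0098 pred 0.0221 mid dy 0.99 ends seen 214 280 pred [214.7 242.9] [281.3 244.3] tq [ 0.14 -0.88 -0.03]
pos [ 0.4529 -0.0602  0.2051] shift [-0.0052  0.2162 -0.0348] turn [ 0.0025 -0.0266 -0.0036] F [ 2.34  1.06 -0.06] t 15.32
hook-eye in locker axes mm [-89.3  -2.8 -53.6]
```

```bash
python3 -m handwheel '[{"travel":[0.014,0,-0.01],"dr":[0,0,0]},{"travel":[0.004,0,-0.004],"dr":[0,0,0]},{"travel":[0,0,0],"dr":[0,0,0]}]' -1
python3 -c "
from h import *
st(-.09,-.035,-.05)"
python3 -m handwheel '[{"travel":[0,0.04,0],"dr":[0,0,0]},{"travel":[0,0.04,0],"dr":[0,0,0]}]' -1
python3 -c "
from h import *
st(-.09,-.035,-.05)"
```

```text
time_s: 15.57
eef_pos: [0.4536, -0.0601, 0.206]
eef_rot: [0.0, 1.0, -0.018, 0.004]
wrist_force: [1.5, -0.7, -1.6]
opening: 0.22
pos [ 0.4536 -0.0601  0.206 ] shift [-0.0101  0.2169 -0.0291] turn [ 0.0014 -0.0159 -0.0039] F [ 1.5  -0.65 -1.63] t 15.57
hook-eye in locker axes mm [-88.5  -2.8 -53.4]
time_s: 15.73
eef_pos: [0.453, -0.0716, 0.2058]
eef_rot: [-0.0, 1.0, -0.017, 0.004]
wrist_force: [1.1, 1.0, -0.5]
opening: 0.226
pos [ 0.453  -0.0716  0.2058] shift [-0.009   0.1404 -0.0307] turn [-0.0008 -0.0149 -0.0002] F [ 1.12  1.02 -0.51] t 15.73
hook-eye in locker axes mm [-88.7 -14.  -53.6]
```

```bash
python3 -m handwheel '[{"travel":[0,0.05,0],"dr":[0,0,0]},{"travel":[0,0.05,0],"dr":[0,0,0]},{"travel":[0,0.06,0],"dr":[0,0,0]},{"travel":[0,0,0],"dr":[0,0,0]}]' -1
python3 -c "
from h import *
st(-.09,-.04,-.05)"
```

```text
time_s: 16.07
eef_pos: [0.4509, -0.0997, 0.2051]
eef_rot: [0.0, 1.0, -0.017, 0.002]
wrist_force: [-0.6, 0.2, -1.5]
opening: 0.222
pos [ 0.4509 -0.0997  0.2051] shift [-0.0012 -0.014  -0.0353] turn [ 0.001  -0.0094 -0.0018] F [-0.56  0.2  -1.55] t 16.07
hook-eye in locker axes mm [-89.8 -42.3 -54.7]
```

```bash
python3 -m handwheel '[{"travel":[-0.06,0,0],"dr":[0,0,0]},{"travel":[-0.12,0,0],"dr":[0,0,0]},{"travel":[-0.12,0,0],"dr":[0,0,0]},{"travel":[-0.12,0,0],"dr":[0,0,0]},{"travel":[-0.12,0,0],"dr":[0,0,0]},{"travel":[-0.06,0,0],"dr":[0,0,0]},{"travel":[0,0,0],"dr":[0,0,0]},{"travel":[0,0,0],"dr":[0,0,0]}]' -1
python3 -c "
from h import *
pitch()
go([.36,-.1,.27],-.033);c=viewer.get_calibration('wrist');o=ctrl.get_obs();im=viewer.camera('wrist')[:,:,::-1];cv2.imwrite('pics/w7.png',im);s=viewer.camera('scene')[:,:,::-1];cv2.imwrite('pics/s7.png',s)
cv2.imwrite('pics/c7.png',np.vstack([cv2.resize(im[100:400,220:420],(400,600))]) if 0 else np.hstack([cv2.resize(im[0:370,250:390],None,fx=1.5,fy=1.5),cv2.resize(s[190:301,190:370],None,fx=3,fy=5)]))"
```

```text
time_s: 16.73
eef_pos: [0.3525, -0.0964, 0.2024]
eef_rot: [-0.001, 1.0, -0.019, 0.0]
wrist_force: [0.7, 0.8, -1.3]
opening: 0.224
slope seen 0.0266 pred 0.0345 mid dy 0.89 ends seen 171 237 pred [170.7 254.1] [238.5 256.5] tq [ 0.02  0.02 -0.02]
pos [ 0.3526 -0.0963  0.2024] shift [ 0.0499  0.0221 -0.4507] turn [-0.0028  0.0002 -0.0074] F [ 0.25  0.85 -1.74] t 16.78
```

View pics/c7.png

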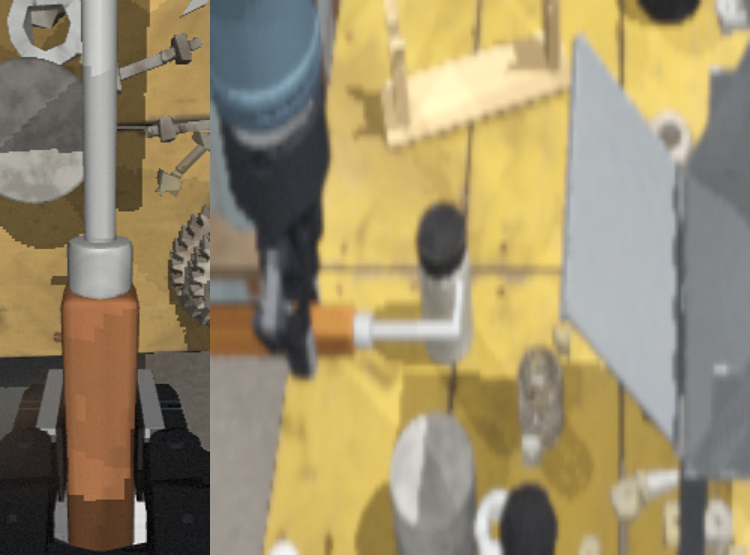

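The pole is free and held straight, and the hatch stays down. The jar, spring, piston and tin are in place. Next I lift and carry the pole back above the cradle.

```bash
python3 -m handwheel '[{"travel":[0,0,-0.12],"dr":[0,0,0]},{"travel":[0,0,-0.12],"dr":[0,0,0]},{"travel":[0,0,-0.12],"dr":[0,0,0]},{"travel":[0,0,-0.12],"dr":[0,0,0]},{"travel":[0.04,-0.12,0],"dr":[0,0,0]},{"travel":[0.05,-0.2,0],"dr":[0,0,0]},{"travel":[0.05,-0.22,0],"dr":[0,0,0]},{"travel":[0.05,-0.22,0],"dr":[0,0,0]},{"travel":[0.05,-0.22,0],"dr":[0,0,0]},{"travel":[0.05,-0.22,0],"dr":[0,0,0]},{"travel":[0.05,-0.22,0],"dr":[0,0,0]},{"travel":[0.05,-0.22,0],"dr":[0,0,0]},{"travel":[0.05,-0.22,0],"dr":[0,0,0]},{"travel":[0.05,-0.22,0],"dr":[0,0,0]},{"travel":[0.05,-0.2,0],"dr":[0,0,0]},{"travel":[0.05,-0.15,0],"dr":[0,0,0]},{"travel":[0,0,0],"dr":[0,0,0]}]' -1
python3 -c "
from h import *
go([.457,.3036,.17],.294)"
python3 -m handwheel '[{"travel":[0,0,0],"dr":[0,0,-0.12]},{"travel":[0,0,0],"dr":[0,0,-0.15]},{"travel":[0,0,0],"dr":[0,0,-0.15]},{"travel":[0,0,0],"dr":[0,0,-0.12]},{"travel":[0,0,0],"dr":[0,0,-0.05]},{"travel":[0,0,0],"dr":[0,0,0]},{"travel":[0,0,0],"dr":[0,0,0]}]' -1
python3 -c "
from h import *
go([.457,.3036,.17],.294)"
```

```text
time_s: 18.3
eef_pos: [0.4676, 0.2863, 0.2774]
eef_rot: [-0.001, 1.0, -0.017, 0.001]
wrist_force: [-0.3, -0.4, -0.7]
opening: 0.222
pos [0.4676 0.2863 0.2774] shift [-0.0754 -0.1107  0.7163] turn [-0.0052 -0.0033 -0.6283] F [-0.3  -0.39 -0.68] t 18.3
time_s: 18.88
eef_pos: [0.4683, 0.2904, 0.2723]
eef_rot: [-0.0, 0.989, 0.147, -0.003]
wrist_force: [-0.3, -0.1, -1.1]
opening: 0.219
pos [0.4683 0.2904 0.2723] shift [-0.0421 -0.1048  0.6825] turn [-0.0034  0.0118  0.0035] F [-0.35 -0.08 -1.13] t 18.88
```

```bash
python3 -m handwheel '[{"travel":[-0.02,-0.05,0.1],"dr":[-0.003,0.012,0.003]},{"travel":[-0.022,-0.055,0.15],"dr":[0,0,0]},{"travel":[0,0,0.2],"dr":[0,0,0]},{"travel":[0,0,0.2],"dr":[0,0,0]},{"travel":[0,0,0.05],"dr":[0,0,0]},{"travel":[0,0,0],"dr":[0,0,0]},{"travel":[0,0,0],"dr":[0,0,0]}]' -1
python3 -c "
from h import *
go([.457,.3036,.11],.294)"
```

```text
time_s: 19.47
eef_pos: [0.4601, 0.3046, 0.1658]
eef_rot: [-0.0, 0.99, 0.143, 0.002]
wrist_force: [0.1, -0.1, -1.4]
opening: 0.217
pos [0.4601 0.3046 0.1658] shift [-0.0236  0.0004  0.3719] turn [ 0.     -0.0087 -0.0139] F [ 0.12 -0.11 -1.39] t 19.47
```

```bash
python3 -m handwheel '[{"travel":[-0.023,0,0.12],"dr":[0,-0.01,-0.014]},{"travel":[-0.003,0,0.12],"dr":[0,0,0]},{"travel":[-0.003,0,0.12],"dr":[0,0,0]},{"travel":[0,0,0],"dr":[0,0,0]},{"travel":[0,0,0],"dr":[0,0,0]}]' -1
python3 -c "
from h import *
go([.457,.3036,.11],.294)"
```

```text
time_s: 19.88
eef_pos: [0.4634, 0.3056, 0.1207]
eef_rot: [-0.002, 0.989, 0.146, 0.007]
wrist_force: [0.7, -0.6, -1.5]
opening: 0.222
pos [0.4634 0.3056 0.1207] shift [-0.0458  0.0008  0.0707] turn [-0.0019 -0.0279 -0.0035] F [ 0.72 -0.56 -1.49] t 19.88
```

```bash
python3 -m handwheel '[{"travel":[-0.046,0,0.07],"dr":[-0.002,-0.028,-0.003]},{"travel":[0,0,0],"dr":[0,0,0]},{"travel":[0,0,0],"dr":[0,0,0]}]' -1
python3 -c "
from h import *
pitch('top');pitch('scene')
go([.457,.3036,.0531],.294)"
```

```text
time_s: 20.13
eef_pos: [0.4595, 0.3046, 0.1143]
eef_rot: [-0.001, 0.989, 0.146, 0.003]
wrist_force: [0.6, 0.2, -0.9]
opening: 0.219Traceback (most recent call last):
  File "<string>", line 3, in <module>
    pitch('top');pitch('scene')
    ~~~~~^^^^^^^
  File "h.py", line 45, in pitch
    xx,yy=xx[L],yy[L];k=np.polyfit(xx,yy,1)
                        ~~~~~~~~~~^^^^^^^^^
    raise TypeError("expected non-empty vector for x")
TypeError: expected non-empty vector for x
```

```bash
python3 -m handwheel '[{"travel":[-0.017,0,0.08],"dr":[-0.001,-0.015,0]},{"travel":[-0.005,0,0.08],"dr":[0,-0.005,0]},{"travel":[0,0,0],"dr":[0,0,0]}]' -1
python3 -c "
from h import *
pitch('scene')
go([.457,.3036,.0531],.294)"
```

```text
time_s: 20.43
eef_pos: [0.4571, 0.3041, 0.09]
eef_rot: [0.0, 0.989, 0.146, -0.001]
wrist_force: [-1.6, 0.4, -1.1]
opening: 0.222
slope seen -0.2464 pred -0.1889 mid dy 0.77 ends seen 245 292 pred [242.6 190.2] [293.  180.7] tq [-0.    0.06  0.  ]
pos [0.4573 0.3042 0.0907] shift [-0.0026  0.0031  0.2506] turn [-0.0003  0.0039 -0.001 ] F [-0.5  -0.46 -0.81] t 20.48
```

```bash
python3 - <<'E'
from h import *
def prof(im,a,b):
    m=cv2.inRange(cv2.cvtColor(im,cv2.COLOR_BGR2HSV),(4,120,60),(15,255,255));out=[]
    for x in range(int(a[0])-2,int(b[0])+4,4):
        yc=a[1]+(b-a)[1]*(x-a[0])/(b-a)[0];r=np.where(m[int(yc)-8:int(yc)+9,x])[0]
        out.append((x,len(r),round(r.mean()+int(yc)-8-yc,1) if len(r) else None))
    print(out)
e=np.array([np.cos(.294),np.sin(.294),0]);O=np.array([.456,.303,.07])
prof(cv2.imread("pics/scene0.png"),proj("scene",O-.12*e),proj("scene",O+.045*e))
o=ctrl.get_obs();R=Ro.from_quat(np.roll(o["eef_rot"],-1));f=lambda v:proj("scene",o["eef_pos"]+R.apply(v))
im=viewer.camera("scene")[:,:,::-1].copy();prof(im,f((-.122,0,-.0169)),f((.043,0,-.0169)))
E
```

```text
[(242, 0, None), (246, 3, np.float64(1.4)), (250, 0, None), (254, 0, None), (258, 2, np.float64(1.3)), (262, 2, np.float64(1.0)), (266, 2, np.float64(0.8)), (270, 3, np.float64(1.1)), (274, 3, np.float64(0.9)), (278, 4, np.float64(1.2)), (282, 3, np.float64(1.4)), (286, 2, np.float64(1.7)), (290, 3, np.float64(1.0)), (294, 0, None)]
[(240, 0, None), (244, 0, None), (248, 3, np.float64(3.0)), (252, 4, np.float64(1.8)), (256, 6, np.float64(1.0)), (260, 6, np.float64(0.8)), (264, 6, np.float64(0.5)), (268, 5, np.float64(0.8)), (272, 5, np.float64(0.5)), (276, 5, np.float64(0.3)), (280, 0, None), (284, 0, None), (288, 3, np.float64(0.6)), (292, 4, np.float64(-0.2)), (296, 0, None)]
```

```bash
python3 -m handwheel '[{"travel":[-0.002,0.003,0.07],"dr":[0,-0.045,0]},{"travel":[-0.004,0,0.07],"dr":[0,-0.007,0]},{"travel":[0,0,0],"dr":[0,0,0]}]' -1
python3 -c "
from h import *
go([.457,.3036,.0531],.294)"
```

```text
time_s: 20.78
eef_pos: [0.4575, 0.304, 0.0702]
eef_rot: [0.002, 0.989, 0.146, -0.013]
wrist_force: [-1.0, -1.6, -1.2]
opening: 0.222
pos [0.4575 0.304  0.0702] shift [-0.0012  0.0015  0.114 ] turn [-0.0006  0.0516 -0.0007] F [-1.02 -1.61 -1.24] t 20.78
```

```bash
python3 -m handwheel '[{"travel":[-0.002,0.001,0.055],"dr":[0,0,0]},{"travel":[-0.002,0,0.03],"dr":[0,0,0]},{"travel":[0,0,0],"dr":[0,0,0]}]' -1
python3 -c "
from h import *
go([.457,.3036,.0531],.294)"
```

```text
time_s: 21.03
eef_pos: [0.4566, 0.3036, 0.0562]
eef_rot: [0.002, 0.989, 0.146, -0.013]
wrist_force: [-0.7, 0.4, -0.7]
opening: 0.221
pos [0.4566 0.3036 0.0562] shift [0.0029 0.0007 0.0209] turn [-0.0006  0.0503 -0.0006] F [-0.75  0.39 -0.74] t 21.03
```

```bash
python3 -m handwheel '[{"travel":[0.002,0,0.012],"dr":[0,0,0]},{"travel":[0,0,0.008],"dr":[0,0,0]},{"travel":[0,0,0],"dr":[0,0,0]}]' -1
python3 -c "
from h import *
go([.457,.3036,.0531],.294);print(ctrl.get_obs()['torque'])"
```

```text
time_s: 21.28
eef_pos: [0.4569, 0.3037, 0.054]
eef_rot: [0.002, 0.989, 0.147, -0.013]
wrist_force: [-1.4, -1.2, 2.1]
opening: 0.223
pos [0.4569 0.3037 0.054 ] shift [0.0005 0.0008 0.0063] turn [-0.0001  0.0503  0.0003] F [-1.35 -1.22  2.13] t 21.28
[-0.30599417  0.72003959  0.07764241]
```

```bash
python3 -m handwheel '[{"travel":[0,0,0],"dr":[0,-0.03,0]},{"travel":[0,0,0.004],"dr":[0,-0.015,0]},{"travel":[0,0,0],"dr":[0,0,0]}]' -1
python3 -c "
from h import *
go([.457,.3036,.0531],.294);print(ctrl.get_obs()['torque'])"
```

```text
time_s: 21.53
eef_pos: [0.4575, 0.304, 0.0541]
eef_rot: [0.004, 0.989, 0.146, -0.025]
wrist_force: [-0.6, 0.4, -1.9]
opening: 0.22
pos [0.4575 0.304  0.0541] shift [-0.0038  0.0017  0.0071] turn [-0.0006  0.0952  0.0003] F [-0.58  0.37 -1.91] t 21.53
[-0.01235158 -0.04351785 -0.00748032]
```

```bash
python3 -m handwheel '[{"travel":[-0.003,0,0.01],"dr":[0,0,0]},{"travel":[0,0,0],"dr":[0,0,0]}]' -1
python3 -c "
from h import *
go([.457,.3036,.0531],.294);print(ctrl.get_obs()['torque'])"
```

```text
time_s: 21.7
eef_pos: [0.4578, 0.3042, 0.0531]
eef_rot: [0.003, 0.989, 0.146, -0.024]
wrist_force: [-0.8, -0.3, 0.6]
opening: 0.221
pos [0.4578 0.3042 0.0531] shift [-0.0065  0.0021  0.0002] turn [-0.0009  0.0928  0.0001] F [-0.82 -0.26  0.6 ] t 21.7
[ 0.06006858  0.02300407 -0.00862453]
```

```bash
python3 -m handwheel '[{"travel":[0,0,0],"dr":[0,0,0]},{"travel":[0,0,0],"dr":[0,0,0]},{"travel":[0,0,0],"dr":[0,0,0]},{"travel":[0,0,0],"dr":[0,0,0]},{"travel":[0,0,0],"dr":[0,0,0]},{"travel":[0,0,0],"dr":[0,0,0]},{"travel":[0,0,0],"dr":[0,0.04,0]},{"travel":[0,0,0],"dr":[0,0.04,0]}]' 1
python3 -m handwheel '[{"travel":[0,0,-0.06],"dr":[0,0,0]},{"travel":[0,0,-0.1],"dr":[0,0,0]},{"travel":[0,0,-0.2],"dr":[0,0,0]},{"travel":[0,0,-0.2],"dr":[0,0,0]},{"travel":[0,0,-0.2],"dr":[0,0,0]},{"travel":[0,0,-0.2],"dr":[0,0,0]},{"travel":[0,0,-0.15],"dr":[0,0,0]},{"travel":[0,0,0],"dr":[0,0,0]},{"travel":[0,0,0],"dr":[0,0,0]},{"travel":[0,0,0],"dr":[0,0,0]}]' 1
python3 - <<'E'
from h import *
go([.4557,.315,.2158],.294)
c=viewer.get_calibration("wrist");w=viewer.camera("wrist")[:,:,::-1].copy();t=viewer.camera("top")[:,:,::-1].copy();s=viewer.camera("scene")[:,:,::-1].copy()
cv2.imwrite("pics/wF.png",w);cv2.imwrite("pics/tF.png",t);cv2.imwrite("pics/sF.png",s)
f=lambda im,x,y,ww,h,W,H:cv2.resize(im[y:y+h,x:x+ww],(W,H),interpolation=cv2.INTER_CUBIC)
cv2.imwrite("pics/F.png",np.vstack([np.hstack([f(w,220,0,200,330,200,330),f(s,235,170,110,60,600,330)]),np.hstack([f(t,370,50,130,120,290,270),f(s,200,170,230,140,510,270)])]))
m=cv2.inRange(cv2.cvtColor(w,cv2.COLOR_BGR2HSV),(4,120,60),(15,255,255));m[:,:270]=0;m[:,400:]=0
n,l,st_,_=cv2.connectedComponentsWithStats(m);i=1+np.argmax(st_[1:,4]);b=st_[i];print(b)
P=np.array([[np.where(l[r]==i)[0].mean(),r] for r in range(b[1]+6,b[1]+b[3]-8,5)])
W=np.array([plane(c,p,.08)[:2] for p in P]);k,bb=np.polyfit(W[:,0],W[:,1],1);y=np.arctan(k);e=np.array([np.cos(y),np.sin(y)])
fr=plane(c,(P[0,0],b[1]-.5),.08)[:2];print("yaw",y,"origin from front",fr-.045*e,"line y",k*(fr-.045*e)[0]+bb)
a0,a1=cv2.imread("pics/top0.png"),t
d=cv2.absdiff(cv2.GaussianBlur(a0,(5,5),0),cv2.GaussianBlur(a1,(5,5),0)).max(2);nn,ll,ss,_=cv2.connectedComponentsWithStats((d>40).astype(np.uint8));print([x.tolist() for x in ss[1:] if x[4]>15])
E
```

```text
time_s: 22.37
eef_pos: [0.4589, 0.3045, 0.0529]
eef_rot: [-0.0, 0.989, 0.146, -0.002]
wrist_force: [-0.1, 0.1, -0.5]
opening: 1.004
time_s: 23.2
eef_pos: [0.458, 0.304, 0.2322]
eef_rot: [0.0, 0.989, 0.146, -0.004]
wrist_force: [0.9, 0.7, -0.5]
opening: 1.001
pos [0.458  0.304  0.2322] shift [ 0.0073 -0.0742  0.1095] turn [-0.0016  0.0154 -0.0003] F [ 0.9   0.73 -0.54] t 23.2
[ 306  135   22  158 3134]
yaw 0.297622145053543 origin from front [0.45692944 0.3040449 ] line y 0.30434593301651924
[[392, 116, 92, 9, 338], [432, 135, 4, 10, 35], [384, 153, 94, 39, 2756], [183, 206, 138, 190, 11153], [369, 219, 69, 43, 1708], [415, 221, 7, 5, 26], [427, 254, 10, 9, 65], [250, 299, 5, 8, 32], [345, 325, 211, 75, 7875], [368, 336, 44, 7, 164], [284, 358, 23, 9, 70], [313, 366, 8, 17, 29], [238, 370, 24, 21, 147], [249, 374, 60, 26, 1041], [377, 385, 14, 12, 65], [382, 389, 18, 11, 117], [324, 393, 4, 7, 17]]
```

View pics/F.png

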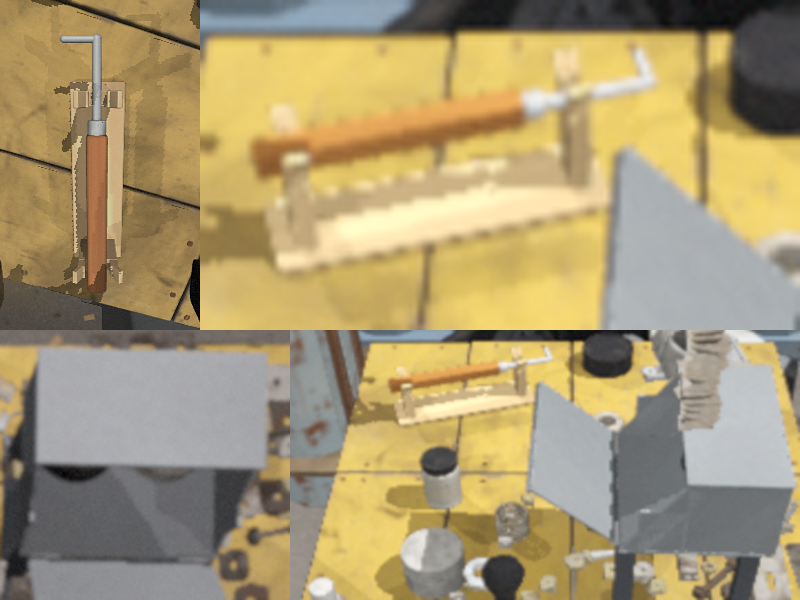

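The pole lies in both forks as before, the hatch is down, and the jar, spring, piston and tin stand where they were.

```bash
python3 -c "
import cv2
a=cv2.imread('pics/s5.png');b=cv2.imread('pics/sF.png');d=cv2.absdiff(a,b)[190:290,300:345].max(2);print('hatch region diff mean/max',d.mean(),(d>40).sum())
from bench import ctrl
print(ctrl.hand_in())"
```

```text
hatch region diff mean/max 5.218222222222222 21
the job is handed in; nothing more can be done
None
```

I took the pole from its cradle, hooked the eye, swung the hatch down to its stop and pulled there. Then I unhooked and laid the pole back in the cradle. The job was handed in at about 23 s of the 72 s allowed; no verdict was reported.

**Pull on the hatch:** I held about 14.2 N for 1.45 s, within 13.0–15.3 N. The highest reading I saw was about 17.3 N, but I only read the force at intervals. The pull was mostly level, so only about 10 N of it acted along the hatch's swing.

**Hatch at its stop:** The camera put the angle at about 1.22 rad against the nominal 1.25, which is within the measuring error. It did not move under about 11 N along its swing. It looked unchanged in the scene picture after the pole was put away.

**Pole in the cradle:** It lies in both forks, within about 1.5 mm and 0.004 rad of where it was. It turned about 2–3 degrees nose-up in the grip during the pull. I corrected for that when laying it down.

**Bystanders:** The jar, spring, piston and tin looked undisturbed in the final picture. I did not measure their positions one by one.

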